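# Free the ratchet pawl and lower the hold-down arm onto the sample pot

## Robot

A 6-joint arm with a two-finger parallel gripper is mounted at the origin on a cart in front of the work surface, level with it; the furniture and walls round the work are solid. World frame = base frame: x ahead of the robot, y to its left, z up, the work surface at z = 0. Lengths are in mm, angles in rad, forces in N, time in s.
With the tool pointing down it reaches from about 300 to 750 mm from the base axis. Payload 8.5 kg.
Tool frame: the origin (TCP) lies at the centre of the arm's flange, where the gripper is bolted on; the fingertips stand 166 mm ahead of it and the grasp point (between the pads) lies 147 mm ahead of it; z points along the fingers, y is the direction in which the jaws open and shut (so a half turn about z gives the same grasp; the last joint's range is limited). The gripper opens to 88 mm and grips with 3 to 60 N. Pads are 18 mm wide; open, the fingers measure 123 mm over their backs; the gripper's body (75 mm by 187 mm) begins 45 mm behind the grasp point.
Start: joints at [-1.349, 0.381, 1.297, -0, 1.464, -0.215], TCP at [232.665, -498.346, 404.748] pointing down, gripper open.
Joint ranges: [-3.11, 3.11], [-0.89, 2.33], [0.22, 2.48], [-1.42, 4.56], [0.17, 2.85], [-2.88, 2.88]. Speed limits (rad/s): [2.39, 2.39, 3.14, 3.14, 3.14, 3.14].

## Interface

Orientations are given as a rotation vector (axis times angle).
In Python, from station import get_obs, read_camera, sign_off gives the robot as it stands.
- The arm moves only by the tool apply_moves, never from a script. Its argument "deltas" is a list of rows, each a list of 3 entries, a list of its own where there are three numbers: the shift along the world's x, y, z in units of 4 cm (1.0 is 4 cm), then the turn, a rotation vector about the world's x, y, z in units of 4 degrees (1.0 is 4 degrees), then the finger opening in mm, from 0 to 88.1. In form: [[[x, y, z], [rx, ry, rz], fingers], ...]. A call has 1 to 8 rows; each row shifts and turns the commanded pose from where the row before left it; what a row does not reach is not made up. A row lasts 1/8 s, in which the tool goes at most 62.5 mm and 10.7 degrees, less where a joint would pass 70% of its speed; a pose out of reach is approached as far as the arm can. A call with a number of a shift or a turn outside -1 to 1 is refused whole. A call with a gripper value outside its range is refused whole. The fingers move at their own pace and stop on an object; the grip force is fixed at half the most. Time passes only in rows, so rows that do not move let the fingers close. It gives the time, the measured TCP pose, the force and the opening at its end, in the units of the state.
- get_obs(): the state, without advancing time (a new reading comes with each control period).
- read_camera(name): name is "scene" or "top" or "wrist"; returns a dict with "pixels" (420x560x3 uint8, blue, green, red), "depth" (420x560 float32, mm along the optical axis (not along the pixel's ray), 0 where there is no reading), "fx", "fy", "cx", "cy" (pixels), "R" (3x3) and "t" (3): a world point X has camera coordinates R X + t. Camera axes: x right, y down, z forward; pixel columns grow to the right and rows downward; lengths in mm; the calibration is good to about 2 mm. A picture is of the moment at which its call begins.
- sign_off(): hands the job in, once; it reports no verdict.
The state is a dict: "time": time; "q": joint angles; "qd": joint speeds; "joint_torque": joint torques, N m; "tcp_pos": TCP position; "eef_rot": TCP orientation; "force": force on the tool from outside, world axes, zero at the start; "moment": the same for the moment, N m; "finger_gap": opening from 0.0 (shut) to 1.0 (fully open).
Only numpy, scipy, OpenCV 4.12 (cv2) and the standard library are available. Lean on these libraries where they do the work, as an engineer would, in place of code of your own. Each camera call takes 0.05 s, during which the arm holds its last target.

## Task

The arm of the small ratchet press is held up by its pawl. Press down the pawl's thumb tab until the pawl snaps clear of the teeth and stays off, then push the arm's cross-bar down past the teeth until the rubber pad sits on the lid of the sample pot underneath. Only press and push: do not lift the arm, do not shift, tip or lift the pot or the other things on the bench, and leave the pawl off.

Things in the scene. Friction and masses are not known exactly. Their poses are not given: they have to be found in the camera images.
- press: Ratchet press, fixed to the bench: grey base plate 200 x 90 x 14 mm with two upright aluminium cheek plates. Origin on the bench under the arm's hinge; own z up, own -x is the side to which the arm reaches, own y runs along the hinge pins. Seen from the robot the arm reaches roughly to the left and the thumb tab lies on the right. The cheeks reach 168 mm above the bench at the most, 50 mm to own +x of the origin; beyond that toward the tab there is nothing but the pawl.
- hinge_axis (a point): Axis of the arm's hinge, mid-width, 115 mm above the bench; the hinge line runs along the press's y.
- press_arm (a joint): Angle of the steel arm above level, rad: 0 = arm level, pad just on the lid; positive = raised; stop at 1.1. It starts raised between about 0.5 and 1.0. A toothed quadrant (5 teeth, 0.17 rad apart) turns with it. While the pawl is in, the arm cannot go down more than one tooth. With the pawl off a stiff hinge holds the arm wherever it is left: it takes about 3 to 6 N on the cross-bar (more when fast: add 5 N per rad/s) to push it down.
- bar_center (a point): Centre of the black cross-bar at the arm's end: a round bar 18 mm in diameter and 70 mm long, along the press's y, 165 mm from the hinge axis, at the hinge's own height when the arm is level. Push it from above, following its arc round the hinge.
- press_pawl (a joint): Angle of the pawl, rad: -0.17 = fully in the teeth (up to 0 when it rides on a tooth), 0.29 = fully off (stop). Over-centre spring: below 0.06 it snaps back into the teeth, above 0.06 it snaps to the off stop and stays there. Pressing the tab takes about 5 to 7 N at first, less and less toward the middle.
- tab_top (a point): Middle of the top face of the pawl's thumb tab, a dark ribbed steel plate 34 x 30 x 6 mm behind the cheeks, on the press's +x side, about 96 mm from the arm's hinge axis and 173 to 180 mm above the bench when in (then it slopes up away from the cheeks by up to 0.23 rad). Pressed fully down its middle lies 158 mm above the bench, 101 mm from the arm's hinge axis, and it slopes down by as much.
- pad_face (a point): Centre of the underside of the round rubber pad (32 mm wide) below the arm, 85 mm from the hinge axis.
- pot_lid (a point): Centre of the top of the white-lidded sample pot (54 mm in diameter, 68 mm high, loose) that stands in a round 5 mm deep recess of the press's base, under the pad; 77 mm above the bench.
- large_pot: Bystander: loose white-lidded sample pot, 54 x 54 x 68 mm, on the bench beside the press; origin at the centre of its underside.
- small_pot: Bystander: loose red-lidded sample pot, 48 x 48 x 60 mm, on the bench; origin at the centre of its underside.
- beaker: Bystander: loose small empty glass beaker, 44 x 44 x 55 mm, on the bench; origin at the centre of its underside.
- labels: Bystander: loose roll of blank white labels lying flat, 67 x 60 x 40 mm, on the bench; origin at the centre of its underside.
Things that resemble listed ones, but are neither listed nor needed, are in the scene too. Leave any orange or purple look-alike of the part that bears pot_lid alone.

How it is judged (in metres and radians):
On the way, in this order (a step that is already met when the one before it is completed fails the run):
1. the pawl is off and stays off while the arm is still up (value of joint press_pawl above 0.23 rad and value of joint press_arm above 0.38 rad), for 0.2 s.
2. the arm is pushed down below its teeth with the pawl off (value of joint press_pawl above 0.23 rad and value of joint press_arm below 0.2 rad), for 0.1 s.
At the end, for the whole second after the job is handed in: The pawl is off (above 0.23 rad); the arm rests within 0.035 rad (3 mm at the pad) above the pot's lid and is not forced more than 0.045 rad below level; the pad's centre is within 8 mm of the lid's centre, the pot upright within 0.06 rad in its recess; the other loose things are at rest (value of joint press_pawl above 0.23 rad and value of joint press_arm between -0.045 and 0.035 rad and velocity of joint press_arm between -0.05 and 0.05 rad/s and distance between pad_face and pot_lid below 0.008 m and angle between pot_lid's own z axis and vertical below 0.06 rad and linear speed of each of large_pot, small_pot, beaker, labels below 0.02 m/s); the robot touches nothing.
It fails at once if the arm is lifted above its highest start (value of joint press_arm above 1.06 rad).
It fails at once if the pot in the press is lifted, shoved or tipped (distance of pot_lid from where it was at the start of the episode above 0.015 m or angle between pot_lid's own z axis and vertical above 0.2 rad).
It fails at once if a bystander is moved by more than 20 mm or lifted (distance of any of large_pot, small_pot, beaker, labels from where it was at the start of the episode above 0.02 m).
It also fails if it takes over 43 s, if anything falls off the work surface, if the arm or the gripper's body presses on something with over 40 N, if the wrist force passes 120 N, or if a joint passes its speed limit or range.

## Working session

There is one attempt and no reset: what is moved stays moved. The work goes in short steps, Python scripts to look and compute and a tool call to move; the robot and the scene stay as the last step left them, time stands still between calls to the robot, and variables do not carry over. Pictures are saved under pics/ and viewed, and the job is handed in when it is done.

Besides the shell and the picture viewer there is one more tool, called after "Call:" by a JSON object that holds its "fn" and its "kwargs", one argument or row to a line. apply_moves: Moves the arm, as the interface text tells. Its arguments: {"type":"object","properties":{"deltas":{"type":"array"}},"required":["deltas"]}

```bash
mkdir -p pics; python3 - <<'E'
from station import *
import cv2,pickle
o=get_obs();print(o)
d={}
for n in("scene","top"):
    c=read_camera(n);d[n]=c;cv2.imwrite(f"pics/{n}0.png",c["pixels"]);print(n,c["R"],c["t"],c["fx"],c["cx"],c["cy"])
pickle.dump(d,open("c0.pkl","wb"))
E
```

```text
{'time': 0.0, 'q': array([-1.34932070e+00,  3.81191048e-01,  1.29821430e+00,  3.44439432e-06,
        1.46357111e+00, -2.15295395e-01]), 'qd': array([-5.59114777e-04,  3.92508891e-05,  1.59270509e-05,  3.47453356e-04,
        6.04541117e-04, -3.75742176e-04]), 'joint_torque': array([-2.14203115e-03, -4.37927055e+01, -2.24558187e+01,  7.12307403e-02,
        3.52000399e-02, -8.55543203e-05]), 'tcp_pos': array([ 232.65147077, -498.3329387 ,  404.15592909]), 'eef_rot': array([-3.06562432e+00, -6.80337502e-01,  1.33737482e-06]), 'force': array([ 0.60653659, -0.69898102,  0.24716776]), 'moment': array([-0.00395974,  0.01258695, -0.06065838]), 'finger_gap': 0.9980851863241679}
scene [[-6.71200619e-01 -7.41275743e-01  3.36131451e-05]
 [-5.32369143e-01  4.82011061e-01 -6.95879611e-01]
 [ 5.15822474e-01 -4.67092721e-01 -7.18158454e-01]] [412.70011535 301.61019268 704.35983351] 391.00866605936864 280.6541381314259 213.87129257397385
top [[ 0.02102709 -0.99955412 -0.02119955]
 [-0.98265104 -0.01675409 -0.18470578]
 [ 0.18426825  0.02471558 -0.98256519]] [ 85.23333505 547.88101754 862.54931933] 428.98024088904623 279.3876068925784 210.0127150900294
```

View pics/scene0.png

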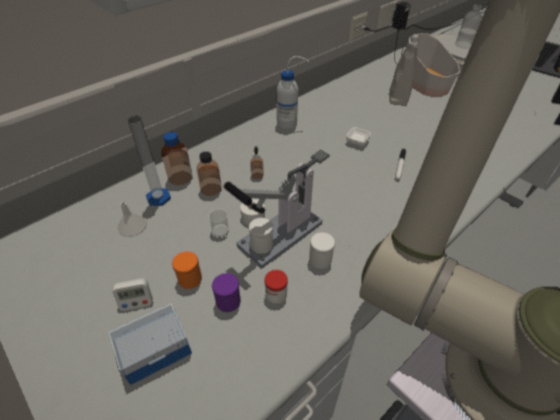

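View pics/top0.png

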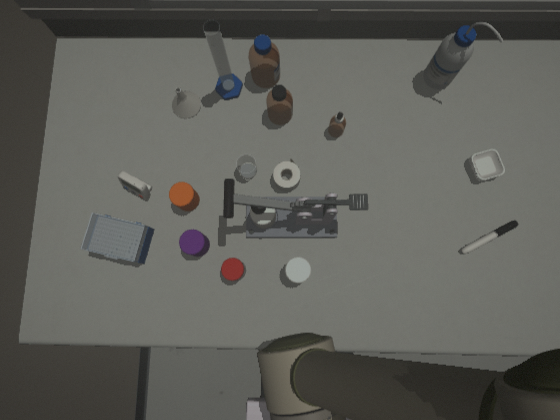

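The top view shows the cross-bar around (229,198), the tab at (359,202) and the cheeks around (318,205). The bystanders are the white pot at (298,270), red at (233,269), beaker at (247,167) and label roll at (287,175). Next I'll measure these.

```bash
cat > h.py <<'E'
import numpy as np,cv2,pickle
def cloud(c):
    d=c["depth"];v,u=np.mgrid[:d.shape[0],:d.shape[1]]
    P=np.stack([(u-c["cx"])/c["fx"]*d,(v-c["cy"])/c["fy"]*d,d],-1)
    W=(P-c["t"])@c["R"]; W[d==0]=np.nan
    return W
E
python3 - <<'E'
from h import *
d=pickle.load(open("c0.pkl","rb"));c=d["top"];W=cloud(c)
np.set_printoptions(precision=0,suppress=True,linewidth=200)
for n,(u0,u1,v0,v1) in dict(tab=(345,372,190,214),bar=(220,240,176,220)).items():
    for v in range(v0,v1,3):
        print(n,v,[tuple(W[v,u].round().astype(int)) if np.isfinite(W[v,u,0]) else None for u in range(u0,u1,3)])
im=c["pixels"][140:300,180:390];cv2.imwrite("pics/topz.png",cv2.resize(im,None,fx=3.8,fy=3.7,interpolation=cv2.INTER_CUBIC))
im=d["scene"]["pixels"][140:280,200:350];cv2.imwrite("pics/scz.png",cv2.resize(im,None,fx=4,fy=4,interpolation=cv2.INTER_CUBIC))
# base plate fit z~14
m=(W[...,2]>8)&(W[...,2]<20);vv,uu=np.where(m);s=(uu>235)&(uu<345)&(vv>180)&(vv<245)
p=W[vv[s],uu[s]][:,:2].astype(np.float32);print(len(p),cv2.minAreaRect(p))
E
```

```text
tab 190 [(np.int64(604), np.int64(-50), np.int64(3)), (np.int64(604), np.int64(-57), np.int64(2)), (np.int64(605), np.int64(-65), np.int64(-1)), (np.int64(605), np.int64(-71), np.int64(-1)), (np.int64(604), np.int64(-77), np.int64(3)), (np.int64(605), np.int64(-84), np.int64(2)), (np.int64(605), np.int64(-91), np.int64(3)), (np.int64(605), np.int64(-98), np.int64(1)), (np.int64(605), np.int64(-105), np.int64(1))]
tab 193 [(np.int64(597), np.int64(-51), np.int64(1)), (np.int64(598), np.int64(-58), np.int64(-1)), (np.int64(598), np.int64(-64), np.int64(1)), (np.int64(598), np.int64(-71), np.int64(0)), (np.int64(597), np.int64(-77), np.int64(3)), (np.int64(598), np.int64(-85), np.int64(-1)), (np.int64(598), np.int64(-91), np.int64(3)), (np.int64(598), np.int64(-98), np.int64(0)), (np.int64(598), np.int64(-105), np.int64(2))]
tab 196 [(np.int64(591), np.int64(-51), np.int64(0)), (np.int64(590), np.int64(-57), np.int64(2)), (np.int64(552), np.int64(-39), np.int64(173)), (np.int64(552), np.int64(-45), np.int64(175)), (np.int64(552), np.int64(-50), np.int64(174)), (np.int64(551), np.int64(-
[... 6633 characters left out ...]
.int64(231), np.int64(1)), (np.int64(506), np.int64(191), np.int64(210)), (np.int64(505), np.int64(185), np.int64(215)), (np.int64(505), np.int64(179), np.int64(217)), (np.int64(506), np.int64(175), np.int64(212)), (np.int64(543), np.int64(197), np.int64(1)), (np.int64(542), np.int64(190), np.int64(2))]
bar 218 [None, (np.int64(535), np.int64(223), np.int64(2)), (np.int64(502), np.int64(186), np.int64(204)), (np.int64(502), np.int64(181), np.int64(204)), (np.int64(536), np.int64(203), np.int64(0)), (np.int64(536), np.int64(196), np.int64(1)), (np.int64(536), np.int64(189), np.int64(3))]
1837 ((555.9351196289062, 70.71159362792969), (125.59730529785156, 200.0123748779297), 1.0186119079589844)
```

View pics/topz.png

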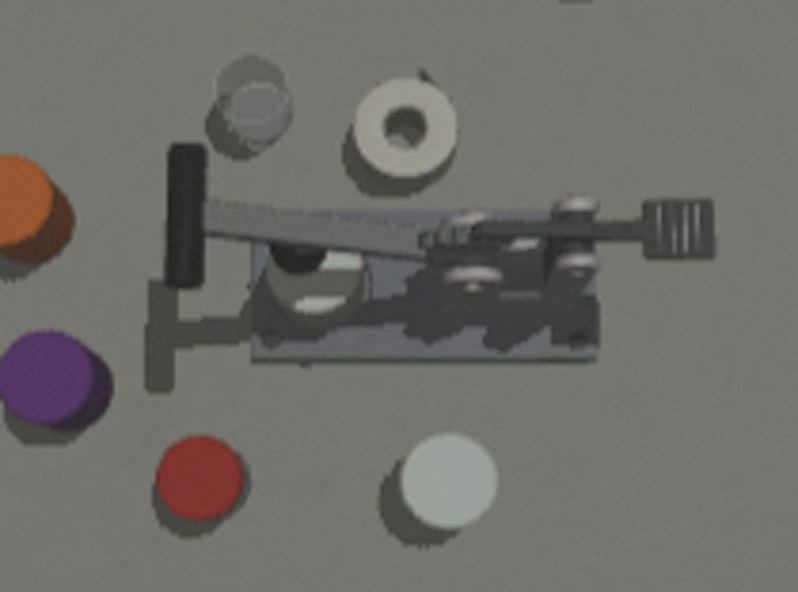

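View pics/scz.png

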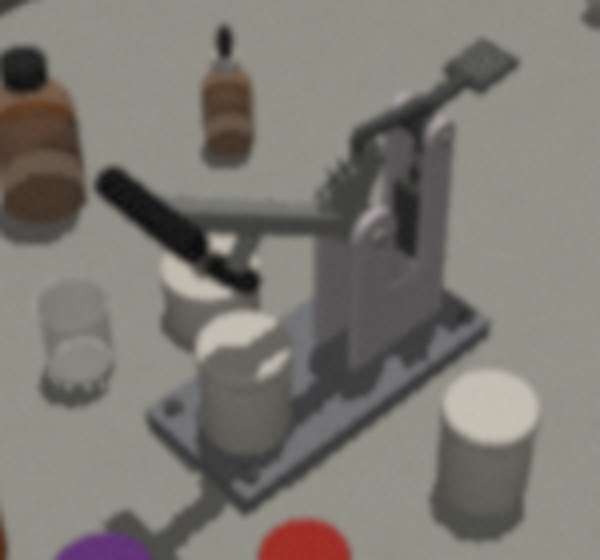

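Measured from the top view:

| Point | x | y | z |
|---|---|---|---|
| Tab middle | 540 | −54 | 175.5 |
| Bar top | 537 | 181 | 216 |

The bar height puts the arm at about 0.59 rad and the hinge at y ≈ 44. The tab is then about 97 mm from the hinge horizontally, which agrees with the description. I'll move above the tab with the fingers shut and the jaw axis along x.

Call:
{"fn": "apply_moves", "kwargs": {
  "deltas": [
    [[0.48, 0.69, 0], [0, 0, 1], 0],
    [[0.48, 0.69, 0], [0, 0, 1], 0],
    [[0.48, 0.69, 0], [0, 0, 1], 0],
    [[0.48, 0.69, 0], [0, 0, 1], 0],
    [[0.48, 0.69, 0], [0, 0, 1], 0],
    [[0.48, 0.69, 0], [0, 0, 1], 0],
    [[0.48, 0.69, 0], [0, 0, 1], 0],
    [[0.48, 0.69, 0], [0, 0, 1], 0]
  ]
}}

```text
time: 1.1
tcp_pos: [386.8, -276.6, 404.5]
eef_rot: [-2.758, -1.502, 0.0]
force: [0.4, -0.4, -0.2]
finger_gap: 0.112
```

Call:
{"fn": "apply_moves", "kwargs": {
  "deltas": [
    [[0.48, 0.69, 0], [0, 0, 1], 0],
    [[0.48, 0.69, 0], [0, 0, 1], 0],
    [[0.48, 0.69, 0], [0, 0, 1], 0],
    [[0.48, 0.69, 0], [0, 0, 1], 0],
    [[0.48, 0.69, 0], [0, 0, 1], 0],
    [[0.48, 0.69, 0], [0, 0, 1], 0],
    [[0.48, 0.69, 0], [0, 0, 1], 0],
    [[0.48, 0.69, 0], [0, 0, 1], 0]
  ]
}}

```text
time: 2.1
tcp_pos: [540.4, -55.8, 404.4]
eef_rot: [-2.237, -2.205, 0.001]
force: [0.1, -0.0, 0.2]
finger_gap: 0.007
```

Call:
{"fn": "apply_moves", "kwargs": {
  "deltas": [
    [[0, 0, 0], [0, 0, 0.5], 0],
    [[0, 0, 0], [0, 0, 0], 0]
  ]
}}

```text
time: 2.35
tcp_pos: [539.6, -57.1, 404.5]
eef_rot: [-2.202, -2.24, 0.001]
force: [-0.8, 0.8, -0.3]
finger_gap: 0.001
```

```bash
python3 - <<'E'
from station import *
import cv2
from scipy.spatial.transform import Rotation as R
o=get_obs();print(o['time'],o['tcp_pos'],R.from_rotvec(o['eef_rot']).as_matrix().round(3),o['force'],o['q'],o['finger_gap'])
c=read_camera("scene");cv2.imwrite("pics/s1.png",c["pixels"])
E
```

```text
2.35 [539.60580983 -57.13694447 404.47057149] [[-0.017  1.    -0.001]
 [ 1.     0.017 -0.   ]
 [-0.    -0.001 -1.   ]] [-0.80758081  0.80537242 -0.32754761] [-3.23712736e-01  3.67976078e-01  1.31819972e+00 -3.21187946e-04
  1.45619948e+00 -3.41145647e-01] 0.0013720143429935912
```

View pics/s1.png

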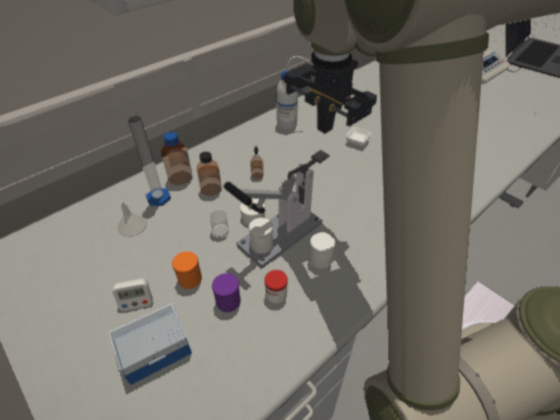

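The view agrees: the closed fingers are above the tab (tab near (320,157)) and the tips are at about z = 238. Now I'll descend and press slowly.

Call:
{"fn": "apply_moves", "kwargs": {
  "deltas": [
    [[0, 0, -0.5], [0, 0, 0], 0],
    [[0, 0, -0.5], [0, 0, 0], 0],
    [[0, 0, -0.3], [0, 0, 0], 0],
    [[0, 0, -0.1], [0, 0, 0], 0],
    [[0, 0, -0.1], [0, 0, 0], 0]
  ]
}}

```text
time: 3.02
tcp_pos: [539.9, -57.0, 345.1]
eef_rot: [2.201, 2.24, 0.001]
force: [-0.3, -0.5, 0.1]
finger_gap: 0.002
```

Call:
{"fn": "apply_moves", "kwargs": {
  "deltas": [
    [[0, 0, -0.08], [0, 0, 0], 0],
    [[0, 0, -0.08], [0, 0, 0], 0],
    [[0, 0, -0.05], [0, 0, 0], 0]
  ]
}}

```text
time: 3.4
tcp_pos: [539.9, -56.8, 336.4]
eef_rot: [2.201, 2.241, 0.0]
force: [0.5, -0.9, 1.0]
finger_gap: 0.006
```

Call:
{"fn": "apply_moves", "kwargs": {
  "deltas": [
    [[0, 0, -0.07], [0, 0, 0], 0],
    [[0, 0, -0.06], [0, 0, 0], 0],
    [[0, 0, 0], [0, 0, 0], 0]
  ]
}}

```text
time: 3.78
tcp_pos: [539.8, -56.7, 330.8]
eef_rot: [-2.201, -2.241, 0.0]
force: [0.0, 0.0, 0.4]
finger_gap: 0.006
```

The force is back to zero with the tips at z = 165, so the pawl may have snapped off. I'll lift and check.

Call:
{"fn": "apply_moves", "kwargs": {
  "deltas": [
    [[0, 0, 0.4], [0, 0, 0], 0],
    [[0, 0, 0.8], [0, 0, 0], 0],
    [[0, 0, 1], [0, 0, 0], 0],
    [[0, 0, 0], [0, 0, 0], 0]
  ]
}}

```text
time: 4.28
tcp_pos: [539.8, -56.6, 421.9]
eef_rot: [2.198, 2.238, 0.004]
force: [-0.3, -0.1, -0.9]
finger_gap: 0.008
```

```bash
python3 - <<'E'
from station import *
from h import *
c=read_camera("scene");W=cloud(c)
cv2.imwrite("pics/s2.png",cv2.resize(c["pixels"][130:280,200:350],None,fx=4,fy=4,interpolation=cv2.INTER_CUBIC))
m=(W[...,2]>130)&(W[...,2]<190)&(W[...,1]<-35)&(W[...,1]>-75)&(abs(W[...,0]-540)<18)
p=W[m];print(len(p),p.mean(0))
for y in range(-75,-30,6):
    q=p[(p[:,1]>y)&(p[:,1]<=y+6)]
    if len(q):print(y+3,len(q),np.median(q,0).round(1))
m=(W[...,2]>150)&(W[...,1]>165)&(W[...,1]<200)&(abs(W[...,0]-537)<40)
p=W[m];print(len(p),p.min(0),p.max(0))
E
```

```text
113 [537.9701843  -51.19511898 158.51837345]
-72 3 [532.7 -69.9 152.8]
-66 13 [536.  -66.5 155. ]
-60 21 [539.9 -61.1 157. ]
-54 18 [536.6 -54.7 158.4]
-48 17 [536.3 -49.7 159.5]
-42 22 [537.4 -42.  161.3]
-36 19 [536.  -37.3 161.4]
322 [499.89641437 165.19036887 199.13996502] [570.44313118 193.04539227 218.92136965]
```

View pics/s2.png

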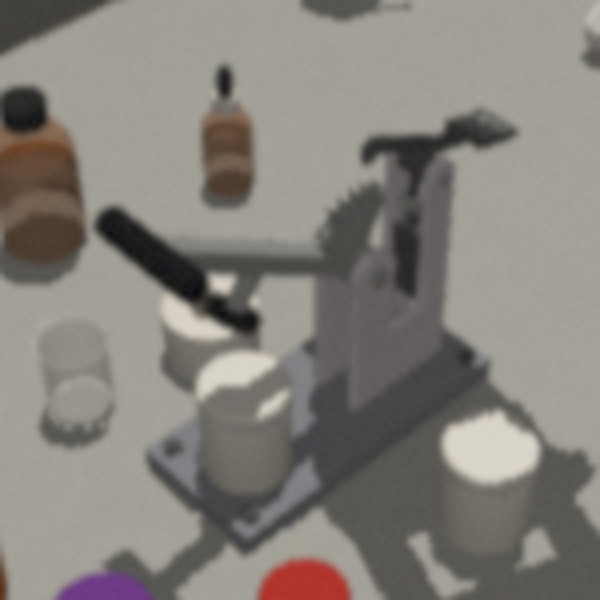

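The pawl is off: the tab slopes down with its middle at z ≈ 157, and the hook is clear of the quadrant. The bar hasn't moved (top at z ≈ 216.5, y ≈ 181). I'll move over the bar.

Call:
{"fn": "apply_moves", "kwargs": {
  "deltas": [
    [[-0.02, 0.5, 0], [0, 0, 0], 0],
    [[-0.02, 0.8, 0], [0, 0, 0], 0],
    [[-0.02, 0.9, 0], [0, 0, 0], 0],
    [[-0.02, 0.9, 0], [0, 0, 0], 0],
    [[-0.02, 0.9, 0], [0, 0, 0], 0],
    [[0, 0.9, 0], [0, 0, 0], 0],
    [[0, 0.8, 0], [0, 0, 0], 0],
    [[0, 0.27, 0], [0, 0, 0], 0]
  ]
}}

```text
time: 5.32
tcp_pos: [535.3, 184.3, 418.0]
eef_rot: [-2.197, -2.243, 0.003]
force: [0.1, -1.0, 0.6]
finger_gap: 0.008
```

Call:
{"fn": "apply_moves", "kwargs": {
  "deltas": [
    [[0, 0, -0.3], [0, 0, 0], 0],
    [[0, 0, -0.3], [0, 0, 0], 0],
    [[0, 0, -0.2], [0, 0, 0], 0],
    [[0, 0, 0], [0, 0, 0], 0]
  ]
}}

```text
time: 5.82
tcp_pos: [536.0, 181.5, 386.4]
eef_rot: [-2.202, -2.24, 0.002]
force: [-0.0, -0.3, 0.2]
finger_gap: 0.005
```

```bash
python3 - <<'E'
from station import *
import cv2
print(get_obs()['tcp_pos'])
c=read_camera("scene");cv2.imwrite("pics/s3.png",cv2.resize(c["pixels"][90:280,150:400],None,fx=3,fy=3,interpolation=cv2.INTER_CUBIC))
E
```

```text
[535.96269245 181.48549381 386.36281931]
```

View pics/s3.png

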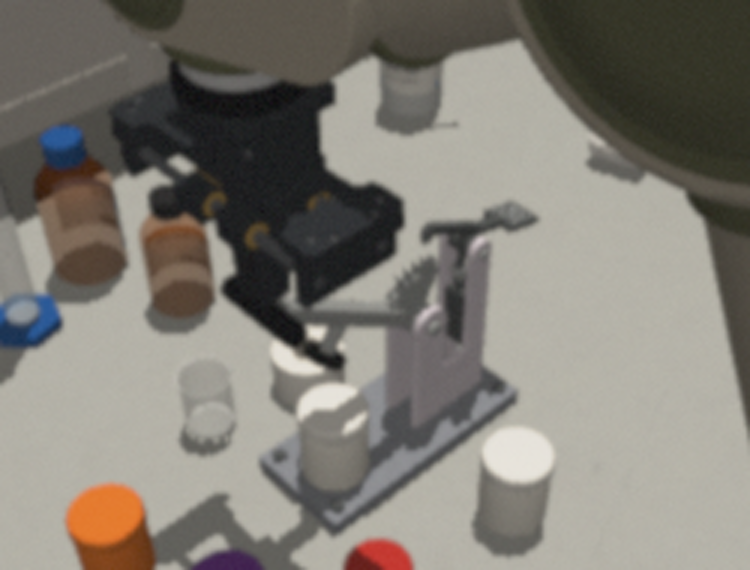

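The tips sit just above the bar's middle, at about (265,290) in the crop. Now I'll push down along the arc at about 0.2 rad/s.

Call:
{"fn": "apply_moves", "kwargs": {
  "deltas": [
    [[0, 0, -0.1], [0, 0, 0], 0],
    [[0, 0.05, -0.085], [0, 0, 0], 0],
    [[0, 0.055, -0.085], [0, 0, 0], 0],
    [[0, 0.055, -0.087], [0, 0, 0], 0],
    [[0, 0.05, -0.088], [0, 0, 0], 0],
    [[0, 0.05, -0.09], [0, 0, 0], 0],
    [[0, 0.047, -0.09], [0, 0, 0], 0],
    [[0, 0.045, -0.092], [0, 0, 0], 0]
  ]
}}

```text
time: 6.88
tcp_pos: [535.8, 196.7, 358.6]
eef_rot: [-2.201, -2.241, -0.002]
force: [-0.1, 3.1, 5.3]
finger_gap: 0.003
```

Call:
{"fn": "apply_moves", "kwargs": {
  "deltas": [
    [[0, 0.042, -0.093], [0, 0, 0], 0],
    [[0, 0.04, -0.094], [0, 0, 0], 0],
    [[0, 0.037, -0.095], [0, 0, 0], 0],
    [[0, 0.035, -0.096], [0, 0, 0], 0],
    [[0, 0.032, -0.097], [0, 0, 0], 0],
    [[0, 0.03, -0.098], [0, 0, 0], 0],
    [[0, 0.027, -0.099], [0, 0, 0], 0],
    [[0, 0.025, -0.1], [0, 0, 0], 0]
  ]
}}

```text
time: 7.88
tcp_pos: [535.8, 207.6, 327.6]
eef_rot: [-2.2, -2.241, -0.002]
force: [-0.9, 4.5, 4.6]
finger_gap: 0.006
```

```bash
python3 - <<'E'
from station import *
from h import *
print(get_obs()['tcp_pos'])
c=read_camera("scene");W=cloud(c);cv2.imwrite("pics/s4.png",cv2.resize(c["pixels"][90:280,150:400],None,fx=3,fy=3,interpolation=cv2.INTER_CUBIC))
E
```

```text
[535.75019229 207.58331217 327.57131638]
```

View pics/s4.png

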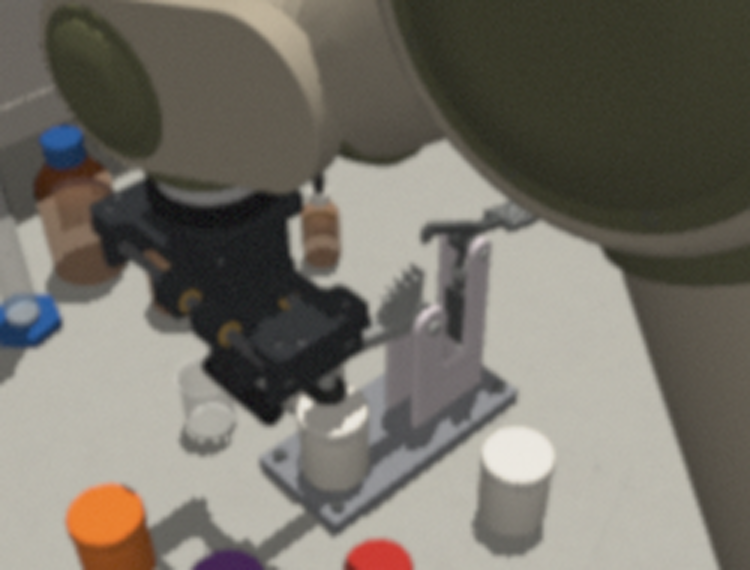

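The arm is following (tip z ≈ 162, about 0.23 rad) with 5–6 N on the tool, and the pawl is still off. Continuing.

Call:
{"fn": "apply_moves", "kwargs": {
  "deltas": [
    [[0, 0.035, -0.1], [0, 0, 0], 0],
    [[0, 0.03, -0.1], [0, 0, 0], 0],
    [[0, 0.03, -0.1], [0, 0, 0], 0],
    [[0, 0.025, -0.1], [0, 0, 0], 0],
    [[0, 0.02, -0.1], [0, 0, 0], 0],
    [[0, 0.015, -0.1], [0, 0, 0], 0],
    [[0, 0.01, -0.08], [0, 0, 0], 0]
  ]
}}

```text
time: 8.8
tcp_pos: [535.8, 213.3, 300.0]
eef_rot: [-2.202, -2.241, 0.001]
force: [-2.2, -1.8, 3.3]
finger_gap: 0.003
```

Call:
{"fn": "apply_moves", "kwargs": {
  "deltas": [
    [[0, 0, -0.06], [0, 0, 0], 0],
    [[0, 0, -0.05], [0, 0, 0], 0],
    [[0, 0, 0], [0, 0, 0], 0]
  ]
}}

```text
time: 9.18
tcp_pos: [536.0, 213.5, 295.8]
eef_rot: [2.201, 2.241, 0.0]
force: [0.1, 0.6, -0.1]
finger_gap: 0.005
```

Call:
{"fn": "apply_moves", "kwargs": {
  "deltas": [
    [[0, 0, -0.05], [0, 0, 0], 0],
    [[0, 0, -0.05], [0, 0, 0], 0],
    [[0, 0, 0], [0, 0, 0], 0]
  ]
}}

```text
time: 9.55
tcp_pos: [536.0, 213.5, 291.9]
eef_rot: [2.201, 2.241, 0.001]
force: [0.7, 1.4, 1.9]
finger_gap: 0.005
```

Call:
{"fn": "apply_moves", "kwargs": {
  "deltas": [
    [[0, 0, -0.04], [0, 0, 0], 0],
    [[0, 0, 0], [0, 0, 0], 0]
  ]
}}

```text
time: 9.8
tcp_pos: [535.9, 213.5, 290.4]
eef_rot: [2.201, 2.241, 0.001]
force: [0.3, 2.2, 2.1]
finger_gap: 0.004
```

Call:
{"fn": "apply_moves", "kwargs": {
  "deltas": [
    [[0, 0, -0.04], [0, 0, 0], 0],
    [[0, 0, 0], [0, 0, 0], 0]
  ]
}}

```text
time: 10.05
tcp_pos: [535.8, 213.5, 290.1]
eef_rot: [2.201, 2.241, 0.002]
force: [-2.8, 0.7, 12.4]
finger_gap: 0.003
```

```bash
python3 - <<'E'
from station import *
from h import *
o=get_obs();print(o['tcp_pos'],o['force'])
c=read_camera("scene");W=cloud(c);cv2.imwrite("pics/s5.png",cv2.resize(c["pixels"][130:280,180:350],None,fx=4,fy=4,interpolation=cv2.INTER_CUBIC))
E
```

```text
[535.81738314 213.50340861 290.12765542] [-2.84998889  0.71449285 12.41970247]
```

View pics/s5.png

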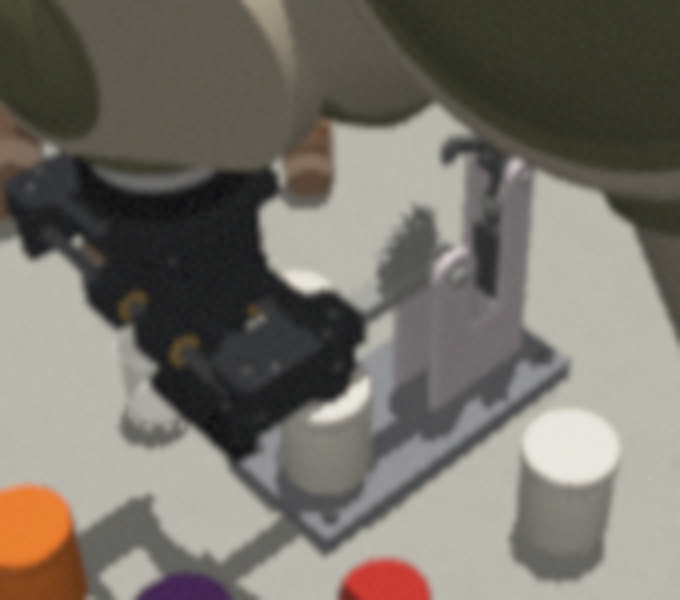

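The force rose to 12 N with no further travel, at tip z ≈ 124, which is the level position. So the pad is on the lid. I'll lift straight up and verify.

Call:
{"fn": "apply_moves", "kwargs": {
  "deltas": [
    [[0, 0, 0.15], [0, 0, 0], 0],
    [[0, 0, 0.5], [0, 0, 0], 0],
    [[0, 0, 1], [0, 0, 0], 0],
    [[0, 0, 1], [0, 0, 0], 0],
    [[0, 0, 1], [0, 0, 0], 0],
    [[0, -0.5, 0.5], [0, 0, 0], 0],
    [[0, -0.9, 0], [0, 0, 0], 0],
    [[0, -0.9, 0], [0, 0, 0], 0]
  ]
}}

```text
time: 11.1
tcp_pos: [535.7, 120.4, 454.6]
eef_rot: [-2.201, -2.241, 0.001]
force: [0.0, -0.4, -0.2]
finger_gap: 0.004
```

Call:
{"fn": "apply_moves", "kwargs": {
  "deltas": [
    [[0, -1, 0], [0, 0, 0], 0],
    [[0, -1, 0], [0, 0, 0], 0],
    [[0, -1, 0], [0, 0, 0], 0],
    [[0, -1, 0], [0, 0, 0], 0],
    [[0, -1, 0], [0, 0, 0], 0],
    [[0, -1, 0], [0, 0, 0], 0],
    [[0, -1, 0], [0, 0, 0], 0],
    [[0, 0, 0], [0, 0, 0], 0]
  ]
}}

```text
time: 12.1
tcp_pos: [535.7, -160.9, 454.0]
eef_rot: [-2.205, -2.236, 0.002]
force: [-0.2, 0.2, -0.4]
finger_gap: 0.002
```

```bash
python3 - <<'E'
from station import *
from h import *
o=get_obs();print(o['time'],o['tcp_pos'],o['force'])
c=read_camera("scene");W=cloud(c);cv2.imwrite("pics/s6.png",cv2.resize(c["pixels"][130:280,180:350],None,fx=4,fy=4,interpolation=cv2.INTER_CUBIC))
t=read_camera("top");T=cloud(t);cv2.imwrite("pics/t6.png",t["pixels"])
for X in(W,T):
    m=(X[...,2]>95)&(X[...,2]<135)&(X[...,1]>195)&(X[...,1]<225)&(abs(X[...,0]-537)<40)
    p=X[m];print("bar",len(p),p.min(0),p.max(0),np.percentile(p[:,2],90))
    m=(X[...,2]>130)&(X[...,2]<190)&(X[...,1]<-48)&(X[...,1]>-64)&(abs(X[...,0]-540)<12)
    print("tab",X[m].mean(0) if m.any() else None)
E
```

```text
12.1 [ 535.74454394 -160.8714053   453.97266923] [-0.22629988  0.18518169 -0.42012323]
bar 307 [499.71755578 195.02094776 109.29020837] [570.23071603 220.77977926 126.4554818 ] 124.67880868450416
tab [539.44967169 -55.30166671 158.50279739]
bar 341 [500.57026353 195.27369452 107.62947985] [569.95963371 219.13430109 127.72111648] 124.83833474909824
tab [539.90420659 -56.00037762 158.41149785]
```

View pics/s6.png

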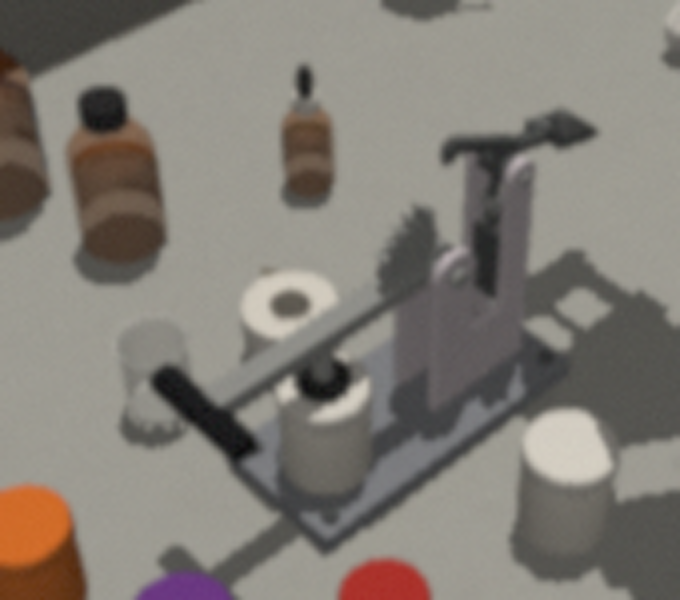

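View pics/t6.png

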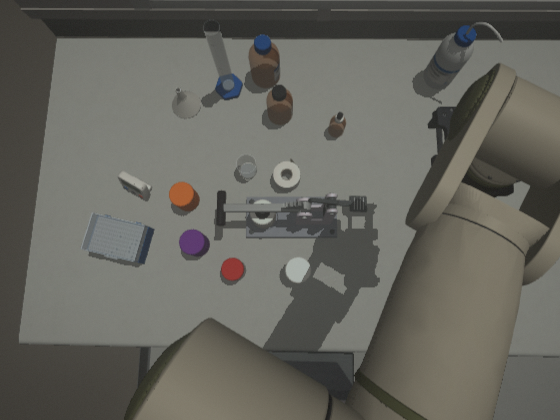

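The pad sits centred on the lid at (322,378). The bar top is at z ≈ 124.7 against 124 for level, the tab is at z ≈ 158.4 (off), and the bystanders are where they started. Handing in.

```bash
python3 -c "
from station import *
print(sign_off())"
```

```text
the job is handed in; nothing more can be done
None
```

The press is closed: I pressed the pawl off, then pushed the cross-bar down its arc until the pad sat on the pot's lid. I then withdrew the robot and handed the job in at about 12 s of the 43 s allowed. The hand-in gives no verdict.

- **Pawl:** its tab middle is at z ≈ 158.4 mm in both cameras (158 mm is fully off). It slopes down, and the hook is clear of the teeth.
- **Arm:** the bar's top is at about 124.7 mm, where 124 mm is level, so the arm is within about 0.005 rad of level. While pushing, the force rose to 12 N with no further travel, which marked the pad landing on the lid.
- **Pot and bystanders:** by eye in the images, the pad is centred on the lid, the pot is upright in its recess, and the bystanders stand where they started. I did not measure these.
- **Robot:** it is clear of everything, with wrist force near 0 N.

No check failed. The one number that disagreed was the tab's 96 mm distance from the hinge: it fits the images only as a horizontal distance, not a straight-line one.

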